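Change the scent capsule in the hallway diffuser

TASK

Change the capsule in the scent diffuser: pull out the spent capsule (black grip, pale body) and stand it upright, fully down, in the empty well of the wooden capsule rack, then take the fresh capsule (white grip, amber body) from the rack, turn it until its cross-shaped splines mesh with the cross-shaped socket, and push it fully home against the spring until its shoulder is flush on the brass head. Finish while still gripping the fresh capsule and pressing it fully home: do not let go, since the spring lifts it out again. Leave the other things on the console where they are.

Things in the scene. Friction and masses are not known exactly. Their poses are not given: they have to be found in the camera images.
- diffuser: Scent diffuser, fixed: round chalk-white stone foot 128 mm across, 50 mm high, carrying a square brass head 64 x 64 mm up to 96 mm. In the head's top is a vertical plus-shaped socket parallel to its sides: two crossed slots, each 11.4 mm wide, 38 mm long, 46 mm deep. Origin: centre of the underside, on the console; z up, x and y along the slots.
- socket (a point): Centre of the socket's mouth, level with the flat top of the brass head (96 mm above the console); axes as the diffuser's.
- plunger (a joint): White spring plunger (13 mm across) at the centre of the socket, its top 24 mm below the mouth when free. Value in m: 0 free, grows as it is pressed down, 0.008 when a capsule is fully home (travel ends at 0.012). It pushes up with 2.8 N at 0 and 8.4 N at 0.008.
- spent: Spent capsule, 84-156 g, loose: pale grey body, black shoulder, cap and grip bar. Origin: centre of its shoulder's underside; z up. Above it: shoulder 48 mm across (0-6 mm), body 40 across (6-36), cap 43 across (36-42), flat grip bar 36 long along x, 14 thick along y (42-68). It starts in the socket, upright and meshed, on the plunger, origin 8 mm above the mouth; no latch.
- spent_grip (a point): Point on the spent capsule's axis 64 mm above its origin (4 mm below the bar's top), a good TCP place, fingers closing along the capsule's y. The grey stem under each capsule is 32 mm long: plus-shaped fins along its x and y, 8 mm thick, 34 mm tip to tip, rounded lower edges, 0-22 mm down, then a round pilot 13 mm across, chamfered tip, 22-32 mm down.
- fresh: Fresh capsule, same shape, frame and mass range, loose: amber body, white shoulder, cap and grip bar. Starts in one rack well on its shoulder, at any yaw. Meshes at every quarter turn. Fins not lined up rest on the head with the origin 22 mm above the mouth; meshed, it slides freely to 8 mm above, where it meets the plunger, then against the spring to 0 (home).
- fresh_grip (a point): Point on the fresh capsule's axis, 64 mm above its origin (4 mm below the top of the grip bar).
- rack: Dark wooden capsule rack, fixed, does not shift: block 90 x 185 x 42 mm high (185 along its y), with two round wells 41 mm across and 36 mm deep, 95 mm apart. Origin: centre of the underside; z up. At the start one well holds the fresh capsule and the other is empty.
- rack_hole0 (a point): Centre of the mouth of one rack well, level with the rack's top (42 mm above the console).
- rack_hole1 (a point): Centre of the mouth of the other rack well.
- tealight: Bystander: small green glass tea-light cup, 38 mm across, 18 mm high.
- matchbox: Bystander: red and white matchbox, 35 x 52 x 15 mm.
- keys: Bystander: bunch of brass keys, 3 mm high, about 80 mm long.
- glasses_case: Bystander: brown spectacle case, 65 x 160 x 36 mm.
- remote: Bystander: black remote control, 45 x 150 x 18 mm.
- candle: Bystander: amber candle jar with wooden lid, 76 mm across, 85 mm high, at the back.
There are look-alikes about, which are no part of the job. Of the things like the spent, leave any that is blue or turquoise; of the rest the smaller one is meant.

How it is judged:
On the way, in this order (a step that is already met when the one before it is completed fails the run):
1. the spent capsule stands upright and fully down in a rack well, let go, while the fresh one is still in the rack ((horizontal distance between spent and rack_hole0 below 0.008 m or horizontal distance between spent and rack_hole1 below 0.008 m) and z of spent in the frame of rack_hole0 below 0.003 m and angle between spent's own z axis and vertical below 0.1 rad and contact force between the fingers and spent below 0.1 N and z of fresh in the frame of rack_hole0 below 0.005 m), for 0.2 s.
2. the fresh capsule's splines have meshed and dropped into the socket (z of fresh in the frame of socket below 0.014 m and horizontal distance between fresh and socket below 0.005 m and angle between fresh's own z axis and vertical below 0.12 rad), for 0.1 s.
At the end, for the whole second after the job is handed in: Fresh capsule gripped (over 1 N), at rest, upright (0.08 rad), within 4 mm of the socket axis, shoulder within 2.5 mm of the head, plunger down over 5.5 mm; spent capsule released in a rack well (8 mm of centre, shoulder within 3 mm of the rack, 0.1 rad upright) (z of fresh in the frame of socket below 0.0025 m and horizontal distance between fresh and socket below 0.004 m and angle between fresh's own z axis and vertical below 0.08 rad and value of joint plunger above 0.0055 m and contact force between the fingers and fresh above 1 N and linear speed of fresh below 0.02 m/s and (horizontal distance between spent and rack_hole0 below 0.008 m or horizontal distance between spent and rack_hole1 below 0.008 m) and z of spent in the frame of rack_hole0 below 0.003 m and angle between spent's own z axis and vertical below 0.1 rad and contact force between the fingers and spent below 0.1 N); the arm keeps its last pose, push and grip.
It fails at once if a bystander is shifted by more than 25 mm (distance of any of tealight, matchbox, keys, glasses_case, remote, candle from where it was at the start of the episode above 0.025 m).
It also fails if it takes over 51 s, if anything falls off the work surface, if the arm or the gripper's body presses on something with over 40 N, if the wrist force passes 120 N, or if a joint passes its speed limit or range.

ROBOT

A 7-joint arm with a two-finger parallel gripper is mounted at the origin on the work surface. World frame = base frame: x ahead of the robot, y to its left, z up, the work surface at z = 0. Lengths are in m, angles in rad, forces in N, time in s.
With the tool pointing down it reaches from about 0.425 to 0.825 m from the base axis. Payload 3.6 kg.
Tool frame: the origin (TCP) lies between the finger pads, 19 mm behind the fingertips; this is the grasp point; z points along the fingers, y is the direction in which the jaws open and shut (so a half turn about z gives the same grasp; the last joint's range is limited). The gripper opens to 93 mm and grips with 3 to 60 N. Pads are 15 mm wide; open, the fingers measure 128 mm over their backs; the gripper's body (75 mm by 188 mm) begins 65 mm behind the grasp point.
Start: joints at [-1.29, 0.615, -0.013, 1.423, 0.008, 1.103, -0.04], TCP at [0.196, 0.62, 0.237] pointing down, gripper open.
Joint ranges: [-3.12, 3.12], [-0.3, 2.06], [-1.34, 1.32], [0.26, 2.42], [-1.36, 4.5], [0.01, 1.98], [-2.84, 2.84]. Speed limits (rad/s): [2.79, 2.79, 3.14, 3.14, 3.14, 3.14, 3.14].

INTERFACE

Orientations are given as a rotation vector (axis times angle).
In Python, from plant import ctrl, cams, order gives the robot as it stands.
- The arm moves only by the shell command python3 -m handwheel 'ROWS'. ROWS is JSON, a list of rows, each an object with "hand": the opening, from -1 (shut) to 1 (fully open); "slide": the shift along the world's x, y, z in cm, a list of three; "turn": the turn about the world's z in degrees. A call has exactly 10 rows; each row is the pose to reach, as a shift and turn from the pose commanded when the call began; what a row does not reach only later rows make up. A row lasts 1/10 s, in which the tool goes at most 50 mm and 8.59 degrees, less where a joint would pass 70% of its speed; a pose out of reach is approached as far as the arm can. A call with a gripper value outside its range is refused whole. The fingers move at their own pace and stop on an object; the grip force is fixed at half the most. Time passes only in rows, so rows that repeat a pose let the fingers close, or fill a call up. It gives the time, the measured TCP pose, the force and the opening at its end, in the units of the state.
- ctrl.state(): the state, without advancing time (a new reading comes with each control period).
- cams.read_camera(name): name is "scene" or "side" or "wrist"; returns a dict with "image" (480x640x3 uint8, red, green, blue), "fx", "fy", "cx", "cy" (pixels), "extrinsics" (4x4, takes a point from world to camera coordinates). Camera axes: x right, y up, looking along -z (the intrinsics and any distortion apply to the point x, -y, -z); pixel columns grow to the right and rows downward; lengths in m; the calibration is good to about 2 mm. The wrist camera is an equidistant fisheye: a pixel r from the principal point sees the ray r / f radians off the axis. A picture is of the moment at which its call begins. There is no depth.
- order.sign_off(): hands the job in, once; it reports no verdict.
The state is a dict: "time": time; "q": joint angles; "joint_vel": joint speeds; "joint_efforts": joint torques, N m; "tool_pos": TCP position; "tool_rot": TCP orientation; "contact_force": force on the tool from outside, world axes, zero at the start; "ft_torque": the same for the moment, N m; "finger_gap": finger opening in m.
Only numpy, scipy, OpenCV 4.12 (cv2) and the standard library are available. Lean on these libraries where they do the work, as an engineer would, in place of code of your own. Each camera call takes 0.05 s, during which the arm holds its last target. There are 200 camera calls.

## Working session

There is one attempt and no reset: what is moved stays moved. The work goes in short steps, Python scripts to look and compute and a shell command to move; the robot and the scene stay as the last step left them, time stands still between calls to the robot, and variables do not carry over. Pictures are saved under pics/ and viewed, about 8 in all and at most 12, crops included, and the job is handed in when it is done.

```bash
ls; mkdir -p pics
cat > h.py <<'E'
import numpy as np, cv2
from plant import ctrl, cams, order
def grab(n,f):
    d=cams.read_camera(n); cv2.imwrite(f,cv2.cvtColor(d['image'],cv2.COLOR_RGB2BGR))
    np.savez(f[:-4]+'.npz',**{k:d[k] for k in d}); return d
def ray(d,u,v,fish=False):
    x=(u-d['cx'])/d['fx'];y=(v-d['cy'])/d['fy']
    if fish:
        r=np.hypot(x,y); s=np.sin(r)/r if r>1e-9 else 1; c=np.array([x*s,-y*s,-np.cos(r)])
    else: c=np.array([x,-y,-1.])
    E=d['extrinsics'];R=E[:3,:3]; return -R.T@E[:3,3], R.T@c
def atz(d,u,v,z,fish=False):
    o,r=ray(d,u,v,fish); return o+r*(z-o[2])/r[2]
def proj(d,p,fish=False):
    c=d['extrinsics'][:3,:3]@np.array(p)+d['extrinsics'][:3,3]; x,y,z=c[0],-c[1],-c[2]
    if fish:
        r=np.hypot(x,y);t=np.arctan2(r,z);return np.array([d['cx']+d['fx']*t*x/r,d['cy']+d['fy']*t*y/r])
    return np.array([d['cx']+d['fx']*x/z,d['cy']+d['fy']*y/z])
E
python3 - <<'E'
from h import *
for n in('scene','side'):
    d=grab(n,f'pics/{n}0.png'); print(n,d.keys(),d['fx'],d['cx'],d['cy'],ray(d,320,240))
s=ctrl.state();print(s)
E
```

```text
pics
scene dict_keys(['image', 'fx', 'fy', 'cx', 'cy', 'extrinsics']) 617.2051673968075 320.89150845220064 233.62759815867162 (array([ 0.93523322, -0.7064083 ,  1.49121717]), array([-0.2512618 ,  0.43333401, -0.86556215]))
side dict_keys(['image', 'fx', 'fy', 'cx', 'cy', 'extrinsics']) 456.7998108222295 321.4077149241681 240.55495366019056 (array([ 0.31669002, -0.67167535,  0.83356227]), array([ 0.24842914,  0.6542335 , -0.71433358]))
{'time': 0.1, 'q': array([-1.29051628,  0.61580494, -0.01260991,  1.42473496,  0.00810684,
        1.10341703, -0.04035869]), 'joint_vel': array([-0.00140164, -0.00197183,  0.00035732, -0.00530407, -0.00046858,
        0.0014304 , -0.00163772]), 'joint_efforts': array([ 3.40981414e-04, -4.60041296e+01,  2.09548012e-01, -1.66247553e+01,
       -6.12024846e-02,  1.68948853e-02,  1.19522570e-04]), 'tool_pos': array([0.19608407, 0.61901092, 0.23640962]), 'tool_rot': array([-0.47979091, -3.1044182 ,  0.00360056]), 'contact_force': array([-0.36261655,  0.10076557,  0.27225916]), 'ft_torque': array([ 0.00478142,  0.02738827, -0.05514393]), 'finger_gap': 0.09281705321525799}
```

View pics/scene0.png

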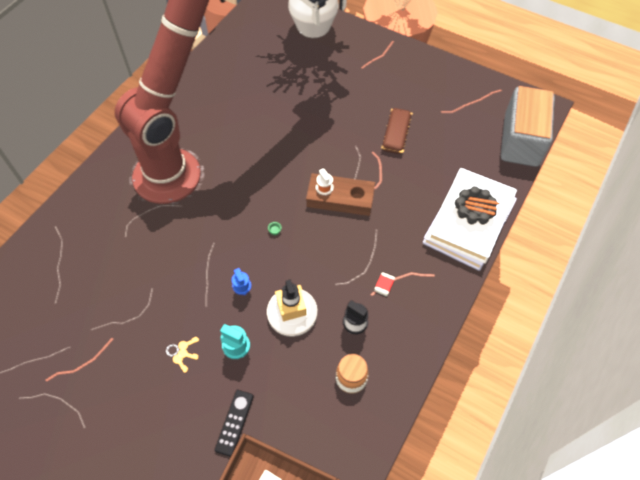

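View pics/side0.png

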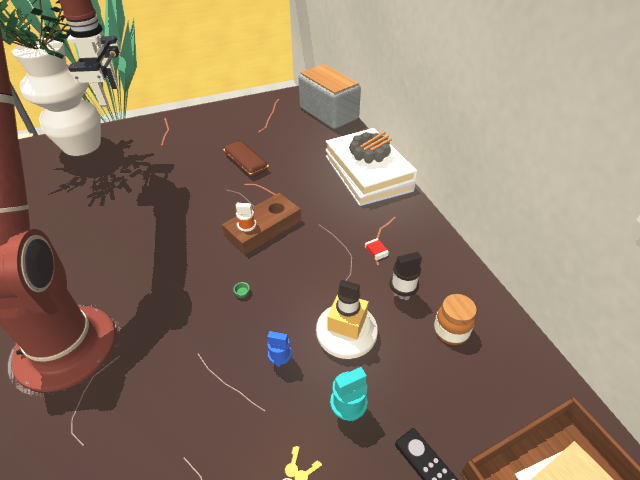

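Scene view: rack at (341,195), with the fresh capsule at (324,183) and the empty well at (357,191). The diffuser is at (292,310). Candidates for the spent capsule:
- black/pale one in the brass head: (291,293)
- larger black/pale one standing on the console: (356,316)
- blue one: (241,282)
- turquoise one: (235,341)

By the description it's the one in the diffuser. I'll check it in a close crop.

Run:
```python
from h import *
a=cv2.imread('pics/scene0.png');b=cv2.imread('pics/side0.png')
def c(im,x,y,w=80,h=60): return cv2.resize(im[y:y+h,x:x+w],(400,300),interpolation=cv2.INTER_CUBIC)
cv2.imwrite('pics/c1.png',np.vstack([np.hstack([c(a,302,163),c(a,256,278)]),np.hstack([c(b,220,190),c(b,307,275,110,83)])]))
d=np.load('pics/scene0.npz');e=np.load('pics/side0.npz')
print(atz(d,292,312,.05),atz(e,347,330,.05),atz(d,357,191,.042),atz(e,277,209,.042))
```

```text
[ 0.56174638 -0.20187803  0.05      ] [ 0.54753427 -0.21041268  0.05      ] [0.52417915 0.21147604 0.042     ] [0.52913825 0.19996261 0.042     ]
```

View pics/c1.png

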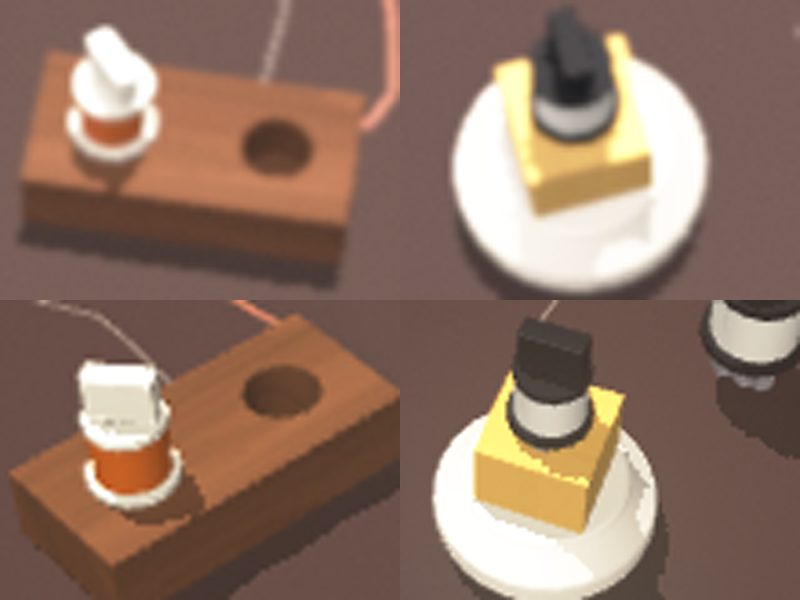

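The choice is confirmed: the black/pale capsule sits in the brass head. Next I go above the rack and look with the wrist camera, with a rough fit of the diffuser alongside.

```bash
python3 -m handwheel '[{"hand":1,"slide":[3,-4,1],"turn":0},{"hand":1,"slide":[6,-8.5,2],"turn":0},{"hand":1,"slide":[9,-12.5,3],"turn":0},{"hand":1,"slide":[12,-17,4],"turn":0},{"hand":1,"slide":[15,-21,5],"turn":0},{"hand":1,"slide":[18,-25.5,6],"turn":0},{"hand":1,"slide":[22,-29.5,7],"turn":0},{"hand":1,"slide":[25,-34,7],"turn":0},{"hand":1,"slide":[28,-39,7],"turn":0},{"hand":1,"slide":[30,-44,7],"turn":0}]'
python3 - <<'E'
from h import *
d=np.load('pics/scene0.npz');e=np.load('pics/side0.npz')
P=[(497,68),(625,38),(650,158),(530,188)]
Q=[(476,452),(510,375),(623,395),(592,480)]
P=[atz(d,256+(u-400)/5,278+v/5,.096)[:2] for u,v in P]
Q=[atz(e,307+(u-400)/3.636,275+(v-300)/3.614,.096)[:2] for u,v in Q]
print(np.round(P,4),np.mean(P,0));print(np.round(Q,4),np.mean(Q,0))
w=grab('wrist','pics/w1.png');print(w['fx'],w['cx'],w['cy'],w['extrinsics'],ctrl.state()['tool_pos'])
E
```

```text
time: 1.1
tool_pos: [0.4795, 0.2141, 0.307]
tool_rot: [0.48, 3.105, 0.0]
contact_force: [0.4, -0.4, -0.1]
finger_gap: 0.0932
[[ 0.5092 -0.1921]
 [ 0.5557 -0.1458]
 [ 0.5999 -0.1953]
 [ 0.5576 -0.2383]] [ 0.55561283 -0.1928667 ]
[[ 0.5114 -0.1968]
 [ 0.5483 -0.1559]
 [ 0.6006 -0.1916]
 [ 0.5614 -0.2359]] [ 0.55541671 -0.19502558]
371.64829954431775 324.7650128731639 237.6596044987292 [[ 3.02250077e-01  9.53228629e-01 -2.68385128e-04 -3.50247676e-01]
 [-9.18932171e-01  2.91300476e-01 -2.65909191e-01  4.27964757e-01]
 [-2.53394073e-01  8.06177013e-02  9.63998045e-01 -3.53262820e-01]
 [ 0.00000000e+00  0.00000000e+00  0.00000000e+00  1.00000000e+00]] [0.48407806 0.20238924 0.30710782]
```

View pics/w1.png

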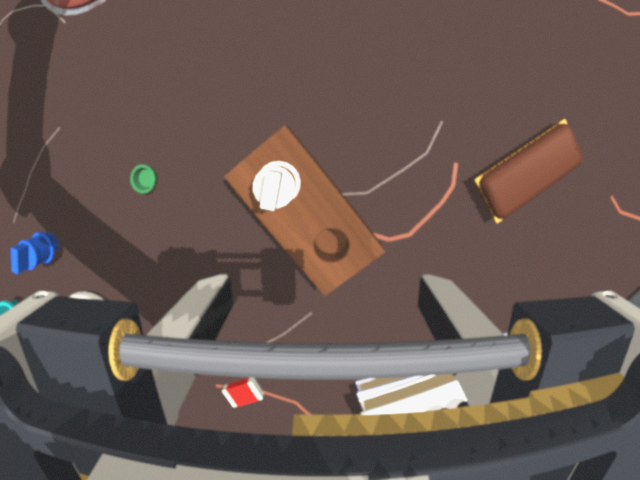

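```bash
python3 -m handwheel '[{"hand":1,"slide":[2,-4,0],"turn":-4},{"hand":1,"slide":[3,-8.5,0],"turn":-8},{"hand":1,"slide":[4,-13,0],"turn":-12},{"hand":1,"slide":[5,-17.5,0],"turn":-16},{"hand":1,"slide":[6,-22,0],"turn":-20},{"hand":1,"slide":[7,-26.5,0],"turn":-24},{"hand":1,"slide":[8,-31,0],"turn":-26},{"hand":1,"slide":[9,-35,0],"turn":-26},{"hand":1,"slide":[10,-39,0],"turn":-26},{"hand":1,"slide":[10,-39,0],"turn":-26}]'
python3 - <<'E'
from h import *
w=np.load('pics/w1.npz')
A=lambda u,v,z:np.round(atz(w,u,v,z,True)[:2],4)
c=[A(u,v,.042) for u,v in[(285,126),(385,250),(325,295),(225,180)]];print(c,np.mean(c,0))
print('hole',A(331,244,.042)); print('fresh shoulder/cap',A(277,185,.048))
w=grab('wrist','pics/w2.png');print(ctrl.state()['tool_pos'])
a=cv2.imread('pics/w1.png')[110:310,200:400];b=cv2.imread('pics/w2.png')
cv2.imwrite('pics/c2.png',np.hstack([cv2.resize(a,(400,400),interpolation=3),cv2.resize(b[100:400,170:470],(400,400),interpolation=3)]))
E
```

```text
time: 2.15
tool_pos: [0.5773, -0.182, 0.3063]
tool_rot: [1.182, 2.91, -0.009]
contact_force: [0.0, -0.5, 0.0]
finger_gap: 0.0927
[array([0.3836, 0.2   ]), array([0.5536, 0.266 ]), array([0.5868, 0.1817]), array([0.4187, 0.1155])] [0.485675 0.1908  ]
hole [0.5274 0.2078]
fresh shoulder/cap [0.443  0.1717]
[ 0.57757247 -0.17777676  0.30619702]
```

View pics/c2.png

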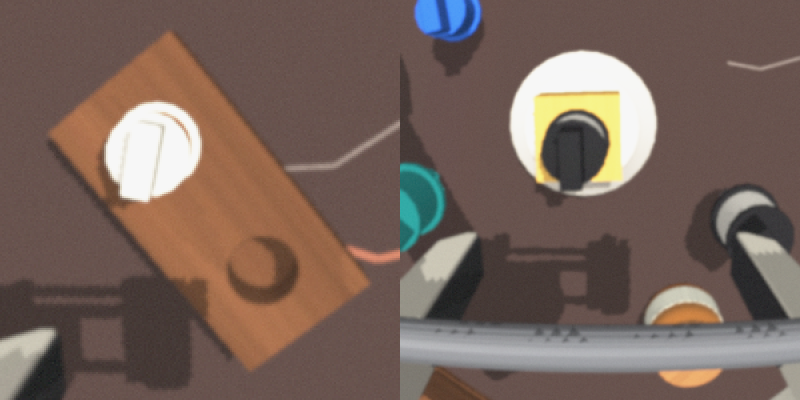

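Run:
```python
from h import *
w=np.load('pics/w2.npz')
A=lambda u,v,z:np.round(atz(w,170+(u-400)*.75,100+v*.75,z,True)[:2],4)
c=np.array([A(u,v,.096) for u,v in[(537,93),(620,91),(622,182),(536,183)]]);print(c,c.mean(0))
for i in range(4): e=c[(i+1)%4]-c[i];print(np.hypot(*e),np.degrees(np.arctan2(e[1],e[0])))
f=[A(u,v,.05) for u,v in[(510,123),(657,123),(583,50)]];print('foot',f)
b=np.array([A(u,v,.172) for u,v in[(557,128),(583,128),(584,189),(558,190)]]);print(b,b.mean(0))
for i in range(4): e=b[(i+1)%4]-b[i];print(np.hypot(*e),np.degrees(np.arctan2(e[1],e[0])))
w=np.load('pics/w1.npz')
A=lambda u,v,z:np.round(atz(w,200+u/2,110+v/2,z,True)[:2],4)
b=np.array([A(u,v,.11) for u,v in[(133,120),(166,124),(150,202),(120,199)]]);print('fresh',b,b.mean(0))
for i in range(4): e=b[(i+1)%4]-b[i];print(np.hypot(*e),np.degrees(np.arctan2(e[1],e[0])))
print(A(262,270,.042))
from scipy.spatial.transform import Rotation as R
s=ctrl.state();y=R.from_rotvec(s['tool_rot']).as_matrix()[:,1];print(s['tool_pos'],np.degrees(np.arctan2(y[1],y[0])))
```

```text
[[ 0.5112 -0.1879]
 [ 0.5524 -0.1441]
 [ 0.6023 -0.1901]
 [ 0.5578 -0.2372]] [ 0.555925 -0.189825]
0.06013218772005557 46.75203049802154
0.06786759167673473 -42.671215045370346
0.06479706783489511 -133.37413712260042
0.06783841094837051 133.3873018839233
foot [array([ 0.5107, -0.2296]), array([ 0.596 , -0.1425]), array([ 0.511 , -0.1442])]
[[ 0.5366 -0.1816]
 [ 0.5471 -0.1708]
 [ 0.5734 -0.1961]
 [ 0.563  -0.2077]] [ 0.555025 -0.18905 ]
0.015062868252759879 45.806929455102214
0.03649356107589391 -43.88975565677948
0.015579473675320407 -131.8778695378845
0.037123712098872844 135.3274008908444
fresh [[0.4213 0.1769]
 [0.428  0.191 ]
 [0.4608 0.1718]
 [0.4549 0.1585]] [0.44125 0.17455]
0.015610893632332513 64.58399377024826
0.03800631526470304 -30.34324888423958
0.014549914089093436 -113.92250588301312
0.03830822366020123 151.29404745659892
[0.5286 0.2074]
[ 0.57757247 -0.17777676  0.30619702] 46.0508643482329
```

```bash
python3 -m handwheel '[{"hand":1,"slide":[-2,1,0],"turn":0},{"hand":1,"slide":[-4.1,2,0],"turn":0},{"hand":1,"slide":[-4.1,2,0],"turn":0},{"hand":1,"slide":[-4.1,2,-2],"turn":0},{"hand":1,"slide":[-4.1,2,-5],"turn":0},{"hand":1,"slide":[-4.1,2,-9],"turn":0},{"hand":1,"slide":[-4.1,2,-12],"turn":0},{"hand":1,"slide":[-4.1,2,-13.9],"turn":0},{"hand":1,"slide":[-4.1,2,-13.9],"turn":0},{"hand":1,"slide":[-4.1,2,-13.9],"turn":0}]'
python3 -m handwheel '[{"hand":1,"slide":[0,0,0],"turn":0},{"hand":-1,"slide":[0,0,0],"turn":0},{"hand":-1,"slide":[0,0,0],"turn":0},{"hand":-1,"slide":[0,0,0],"turn":0},{"hand":-1,"slide":[0,0,0],"turn":0},{"hand":-1,"slide":[0,0,0],"turn":0},{"hand":-1,"slide":[0,0,0],"turn":0},{"hand":-1,"slide":[0,0,0],"turn":0},{"hand":-1,"slide":[0,0,0],"turn":0},{"hand":-1,"slide":[0,0,0],"turn":0}]'
python3 - <<'E'
from h import *
w=grab('wrist','pics/w3.png')
for x in [.555]:
  print(proj(w,[.555,-.191,.172],True),proj(w,[.5557,-.192,.096],True))
cv2.imwrite('pics/c3.png',cv2.resize(w['image'][160:400,170:490,::-1],(800,600),interpolation=3));print(ctrl.state()['tool_pos'])
E
```

```text
time: 3.2
tool_pos: [0.5382, -0.1535, 0.1684]
tool_rot: [1.164, 2.918, 0.0]
contact_force: [-0.2, -0.1, 0.5]
finger_gap: 0.0932
time: 4.2
tool_pos: [0.5374, -0.1541, 0.1681]
tool_rot: [-1.166, -2.917, 0.0]
contact_force: [-0.1, -0.2, -0.4]
finger_gap: 0.0255
[292.02045014 384.43004347] [300.70476537 315.16961156]
[ 0.53740958 -0.15415867  0.16811956]
```

View pics/c3.png

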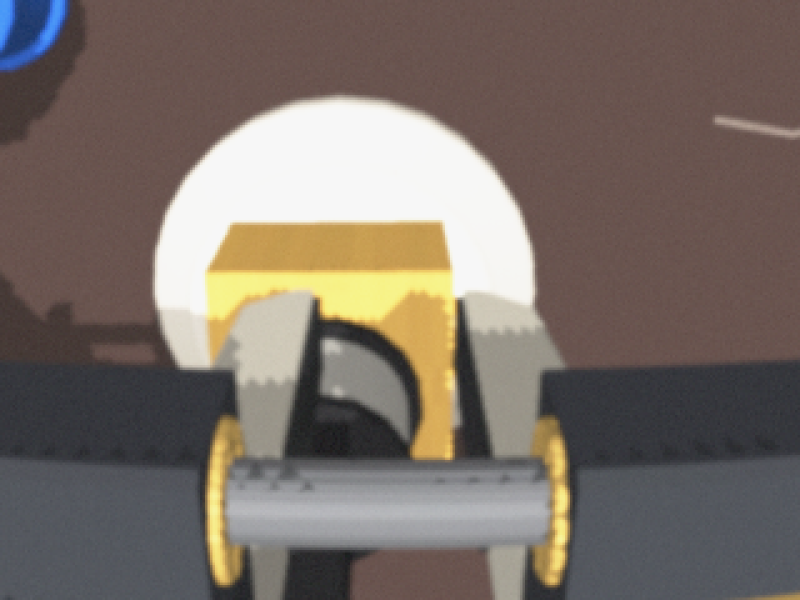

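The arm stopped short: row speed was limited and the base for each call is the pose actually reached. The fingers closed beside the bar, at crop (330,500), without gripping it. I'll reopen and refine the position from the head's near edge, crop (207,270)–(452,270).

```bash
python3 -m handwheel '[{"hand":1,"slide":[0,0,0],"turn":0},{"hand":1,"slide":[0,0,0],"turn":0},{"hand":1,"slide":[0,0,0],"turn":0},{"hand":1,"slide":[0,0,0],"turn":0},{"hand":1,"slide":[0,0,0],"turn":0},{"hand":1,"slide":[0,0,0],"turn":0},{"hand":1,"slide":[0,0,0],"turn":0},{"hand":1,"slide":[0,0,0],"turn":0},{"hand":1,"slide":[0,0,0],"turn":0},{"hand":1,"slide":[0,0,0],"turn":0}]'
python3 - <<'E'
from h import *
w=np.load('pics/w3.npz')
A=lambda u,v,z:atz(w,170+u/2.5,160+v/2.5,z,True)[:2]
a,b=A(207,270,.096),A(452,270,.096);e=b-a;L=np.hypot(*e);n=np.array([e[1],-e[0]])/L
print(a,b,L,np.degrees(np.arctan2(e[1],e[0])),'centre',(a+b)/2+n*.032)
l,r,t=A(155,270,.05),A(535,275,.05),A(343,95,.05);print('foot',l,r,t,np.hypot(*(l-r)),'c from top',t+n*.064,'mid',(l+r)/2)
s=ctrl.state();print(s['tool_pos'],s['finger_gap'])
E
```

```text
time: 5.25
tool_pos: [0.5374, -0.1542, 0.1681]
tool_rot: [-1.166, -2.917, 0.0]
contact_force: [-0.4, 0.7, -0.2]
finger_gap: 0.0923
[ 0.51111637 -0.19079794] [ 0.55380864 -0.1456317 ] 0.06214996655294897 46.612943101294945 centre [ 0.55571786 -0.19019636]
foot [ 0.50540099 -0.22158508] [ 0.58735989 -0.13742127] [ 0.50707277 -0.14128308] 0.11747683940749705 c from top [ 0.55358348 -0.18524618] mid [ 0.54638044 -0.17950318]
[ 0.53742263 -0.15415209  0.16813803] 0.09230130356500141
```

```bash
python3 -m handwheel '[{"hand":1,"slide":[0.6,-1.2,0],"turn":0},{"hand":1,"slide":[1.2,-2.4,0],"turn":0},{"hand":1,"slide":[1.8,-3.7,0],"turn":0},{"hand":1,"slide":[1.8,-3.7,0],"turn":0},{"hand":-1,"slide":[1.8,-3.7,0],"turn":0},{"hand":-1,"slide":[1.8,-3.7,0],"turn":0},{"hand":-1,"slide":[1.8,-3.7,0],"turn":0},{"hand":-1,"slide":[1.8,-3.7,0],"turn":0},{"hand":-1,"slide":[1.8,-3.7,0],"turn":0},{"hand":-1,"slide":[1.8,-3.7,0],"turn":0}]'
python3 -m handwheel '[{"hand":-1,"slide":[0,0,0],"turn":0},{"hand":-1,"slide":[0,0,0],"turn":0},{"hand":-1,"slide":[0,0,0],"turn":0},{"hand":-1,"slide":[0,0,0],"turn":0},{"hand":-1,"slide":[0,0,0],"turn":0},{"hand":-1,"slide":[0,0,0],"turn":0},{"hand":-1,"slide":[0,0,1],"turn":0},{"hand":-1,"slide":[0,0,3],"turn":0},{"hand":-1,"slide":[0,0,5],"turn":0},{"hand":-1,"slide":[0,0,7],"turn":0}]'
python3 -c "
from h import *
grab('side','pics/s2.png')"
```

```text
time: 6.25
tool_pos: [0.5554, -0.1909, 0.1682]
tool_rot: [-1.166, -2.917, -0.0]
contact_force: [-0.0, 0.1, 0.2]
finger_gap: 0.0499
time: 7.25
tool_pos: [0.5552, -0.1911, 0.2393]
tool_rot: [-1.166, -2.917, 0.0]
contact_force: [-0.0, -0.1, -1.6]
finger_gap: 0.0136
```

```bash
python3 -m handwheel '[{"hand":-1,"slide":[0,2,1],"turn":0},{"hand":-1,"slide":[0,5,2],"turn":0},{"hand":-1,"slide":[0,8,2],"turn":0},{"hand":-1,"slide":[0,11,2],"turn":0},{"hand":-1,"slide":[-0.5,14,2],"turn":0},{"hand":-1,"slide":[-1,17,2],"turn":0},{"hand":-1,"slide":[-1.5,20,2],"turn":0},{"hand":-1,"slide":[-2,23,2],"turn":0},{"hand":-1,"slide":[-2.5,26,2],"turn":0},{"hand":-1,"slide":[-2.7,29,2],"turn":0}]'
python3 -m handwheel '[{"hand":-1,"slide":[0,2.5,0],"turn":0},{"hand":-1,"slide":[0,5,0],"turn":0},{"hand":-1,"slide":[0,7.5,0],"turn":0},{"hand":-1,"slide":[0,9.5,0],"turn":0},{"hand":-1,"slide":[0,10.5,0],"turn":0},{"hand":-1,"slide":[0,11,0],"turn":0},{"hand":-1,"slide":[0,11,0],"turn":0},{"hand":-1,"slide":[0,11,-3],"turn":0},{"hand":-1,"slide":[0,11,-6],"turn":0},{"hand":-1,"slide":[0,11,-6],"turn":0}]'
python3 -c "
from h import *
s=ctrl.state();print(s['tool_pos'])"
```

```text
time: 8.3
tool_pos: [0.5276, 0.0999, 0.2581]
tool_rot: [-1.166, -2.917, 0.0]
contact_force: [0.2, 0.1, -0.9]
finger_gap: 0.0139
time: 9.3
tool_pos: [0.5258, 0.2062, 0.1947]
tool_rot: [-1.167, -2.91, 0.011]
contact_force: [0.3, -0.4, -1.8]
finger_gap: 0.014
[0.52584006 0.20617432 0.19465543]
```

Run:
```python
from h import *
def c(im,x,y,w=100,h=150): return cv2.resize(np.ascontiguousarray(im[y:y+h,x:x+w,::-1]),(400,600),interpolation=3)
a=grab('side','pics/s3.png');b=grab('wrist','pics/w4.png')
s=ctrl.state();p=s['tool_pos'];print(p,s['tool_rot'])
for d,f in((a,0),(b,1)):
  print(proj(d,p-[0,0,.096],f),proj(d,p-[0,0,.064],f),proj(d,[.5285,.2077,.042],f))
cv2.imwrite('pics/c4.png',np.hstack([c(a['image'],230,110),cv2.resize(np.ascontiguousarray(b['image'][150:450,220:420,::-1]),(400,600),interpolation=3)]))
```

```text
[0.52880328 0.20760319 0.19850988] [ 1.16879128e+00  2.91591591e+00 -1.38168242e-03]
[274.12724266 189.16241597] [273.08198203 179.05174753] [275.87199524 207.22649441]
[325.85185659 249.2855858 ] [325.74492764 265.03873374] [325.82776407 227.64803694]
```

View pics/c4.png

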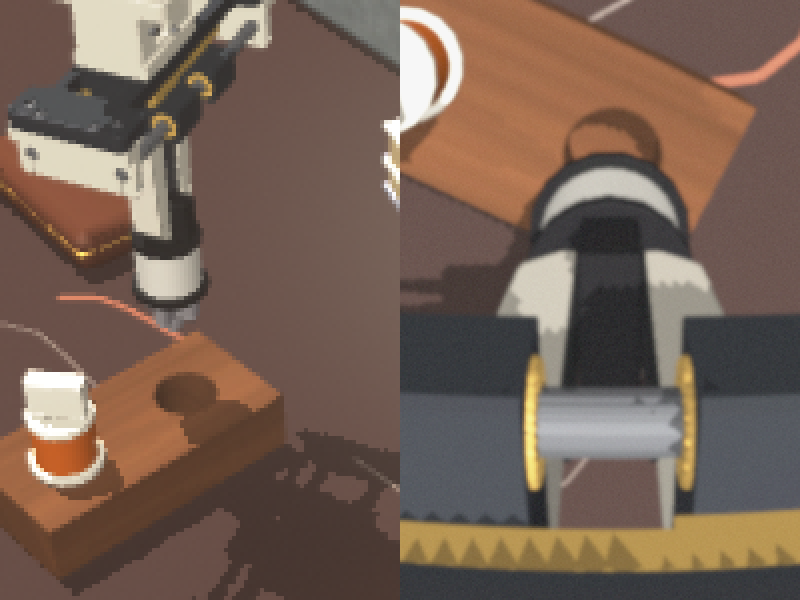

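Both views put the hanging stem over the empty well: side crop (186,393), wrist crop (613,150). Lowering.

```bash
python3 -m handwheel '[{"hand":-1,"slide":[0,0,-1.5],"turn":0},{"hand":-1,"slide":[0,0,-3],"turn":0},{"hand":-1,"slide":[0,0,-4.5],"turn":0},{"hand":-1,"slide":[0,0,-5.5],"turn":0},{"hand":-1,"slide":[0,0,-6.5],"turn":0},{"hand":-1,"slide":[0,0,-7.5],"turn":0},{"hand":-1,"slide":[0,0,-8.2],"turn":0},{"hand":-1,"slide":[0,0,-8.6],"turn":0},{"hand":-1,"slide":[0,0,-9],"turn":0},{"hand":-1,"slide":[0,0,-9],"turn":0}]'
```

```text
time: 10.4
tool_pos: [0.5282, 0.2088, 0.1077]
tool_rot: [-1.166, -2.917, 0.001]
contact_force: [-1.0, -0.2, -0.9]
finger_gap: 0.014
```

```bash
python3 -m handwheel '[{"hand":-1,"slide":[0,0,-0.2],"turn":0},{"hand":-1,"slide":[0,0,-0.2],"turn":0},{"hand":0,"slide":[0,0,-0.2],"turn":0},{"hand":0,"slide":[0,0,-0.2],"turn":0},{"hand":0,"slide":[0,0,-0.2],"turn":0},{"hand":0,"slide":[0,0,-0.2],"turn":0},{"hand":0,"slide":[0,0,-0.2],"turn":0},{"hand":0,"slide":[0,0,1],"turn":0},{"hand":0,"slide":[0,0,4],"turn":0},{"hand":0,"slide":[0,0,8],"turn":0}]'
python3 -m handwheel '[{"hand":0.4,"slide":[-1,-0.5,2],"turn":2},{"hand":0.4,"slide":[-3,-1.2,2],"turn":8},{"hand":0.4,"slide":[-5,-2,2],"turn":14},{"hand":0.4,"slide":[-7,-2.8,2],"turn":14},{"hand":0.4,"slide":[-7,-2.8,2],"turn":14},{"hand":0.4,"slide":[-7,-2.8,2],"turn":14},{"hand":0.4,"slide":[-7,-2.8,2],"turn":14},{"hand":0.4,"slide":[-7,-2.8,2],"turn":14},{"hand":0.4,"slide":[-7,-2.8,2],"turn":14},{"hand":0.4,"slide":[-7,-2.8,2],"turn":14}]'
python3 - <<'E'
from h import *
from scipy.spatial.transform import Rotation as R
a=grab('side','pics/s4.png');b=grab('wrist','pics/w5.png')
s=ctrl.state();y=R.from_rotvec(s['tool_rot']).as_matrix()[:,1];print(s['tool_pos'],np.degrees(np.arctan2(y[1],y[0])),s['finger_gap'])
cv2.imwrite('pics/c5.png',np.hstack([cv2.resize(np.ascontiguousarray(a['image'][160:260,210:310,::-1]),(400,400),interpolation=3),cv2.resize(np.ascontiguousarray(b['image'][180:380,220:420,::-1]),(400,400),interpolation=3)]))
E
```

```text
time: 11.4
tool_pos: [0.5273, 0.2084, 0.1883]
tool_rot: [-1.165, -2.915, 0.004]
contact_force: [-0.2, -0.8, 0.8]
finger_gap: 0.0471
time: 12.4
tool_pos: [0.4587, 0.181, 0.208]
tool_rot: [-0.802, -3.037, 0.0]
contact_force: [-0.6, 0.4, 0.6]
finger_gap: 0.0652
[0.45854943 0.1809066  0.20799911] 60.423071692245934 0.06489781765600675
```

View pics/c5.png

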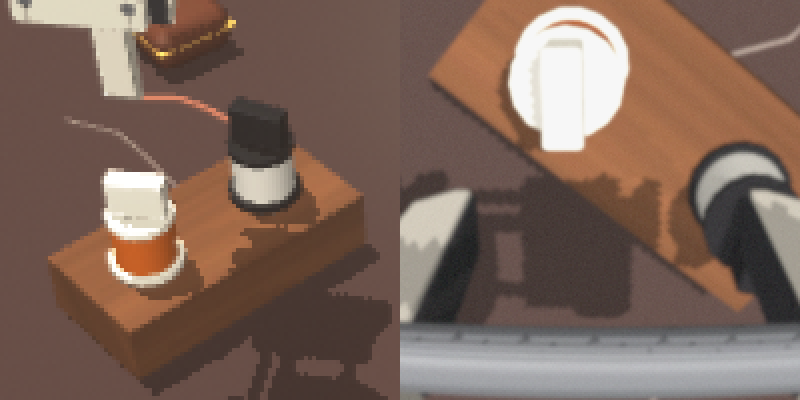

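Spent capsule is seated upright in its well, side crop (264,200). The fresh bar shows in the wrist crop at x 541–584, y 45–151. Now I'll work out its pose.

Run:
```python
from h import *
w=np.load('pics/w5.npz')
A=lambda u,v,z:np.round(atz(w,220+(u-400)/2,180+v/2,z,True)[:2],4)
b=np.array([A(u,v,.11) for u,v in[(541,47),(583,46),(584,151),(541,152)]]);print('fresh',b,b.mean(0))
for i in range(4): e=b[(i+1)%4]-b[i];print(np.hypot(*e),np.degrees(np.arctan2(e[1],e[0])))
print((b.mean(0)-ctrl.state()['tool_pos'][:2])*100)
```

```text
fresh [[0.4216 0.1769]
 [0.4284 0.1893]
 [0.4605 0.1711]
 [0.4534 0.1578]] [0.440975 0.173775]
0.01414213562373096 61.26020470831185
0.0369005420014395 -29.552291166769187
0.015076471735787524 -118.09484190136433
0.03709514793069309 149.00975443628948
[-1.75744347 -0.71316042]
```

```bash
python3 -m handwheel '[{"hand":0.4,"slide":[-1.7,-0.7,0],"turn":0},{"hand":0.4,"slide":[-1.7,-0.7,-2],"turn":0},{"hand":0.4,"slide":[-1.7,-0.7,-5],"turn":0},{"hand":0.4,"slide":[-1.7,-0.7,-8],"turn":0},{"hand":0.4,"slide":[-1.7,-0.7,-10.2],"turn":0},{"hand":0.4,"slide":[-1.7,-0.7,-10.2],"turn":0},{"hand":0.4,"slide":[-1.7,-0.7,-10.2],"turn":0},{"hand":-1,"slide":[-1.7,-0.7,-10.2],"turn":0},{"hand":-1,"slide":[-1.7,-0.7,-10.2],"turn":0},{"hand":-1,"slide":[-1.7,-0.7,-10.2],"turn":0}]'
python3 -m handwheel '[{"hand":-1,"slide":[0,0,0],"turn":0},{"hand":-1,"slide":[0,0,0],"turn":0},{"hand":-1,"slide":[0,0,0],"turn":0},{"hand":-1,"slide":[0,0,0],"turn":0},{"hand":-1,"slide":[0,0,0],"turn":0},{"hand":-1,"slide":[0,0,0],"turn":0},{"hand":-1,"slide":[0,0,0],"turn":0},{"hand":-1,"slide":[0,0,0],"turn":0},{"hand":-1,"slide":[0,0,0],"turn":0},{"hand":-1,"slide":[0,0,0],"turn":0}]'
```

```text
time: 13.5
tool_pos: [0.442, 0.1741, 0.1071]
tool_rot: [0.801, 3.036, 0.002]
contact_force: [-0.2, -0.7, -0.2]
finger_gap: 0.0456
time: 14.5
tool_pos: [0.4414, 0.1739, 0.1061]
tool_rot: [-0.802, -3.037, 0.0]
contact_force: [1.4, 0.2, -0.7]
finger_gap: 0.0139
```

```bash
python3 -m handwheel '[{"hand":-1,"slide":[0,0,1.5],"turn":0},{"hand":-1,"slide":[0,0,4],"turn":0},{"hand":-1,"slide":[0,0,8],"turn":0},{"hand":-1,"slide":[0.5,-1,12],"turn":0},{"hand":-1,"slide":[2,-4,13],"turn":-4},{"hand":-1,"slide":[4,-7,13],"turn":-8},{"hand":-1,"slide":[6,-10,13],"turn":-12},{"hand":-1,"slide":[8,-13,13],"turn":-14.2},{"hand":-1,"slide":[9.5,-16,13],"turn":-14.2},{"hand":-1,"slide":[10.5,-19,13],"turn":-14.2}]'
```

```text
time: 15.5
tool_pos: [0.5472, -0.0174, 0.2359]
tool_rot: [1.171, 2.915, -0.0]
contact_force: [-0.5, -0.0, -1.4]
finger_gap: 0.014
```

```bash
python3 -m handwheel '[{"hand":-1,"slide":[0.3,-3,0],"turn":0},{"hand":-1,"slide":[0.6,-6,0],"turn":0},{"hand":-1,"slide":[0.9,-9,0],"turn":0},{"hand":-1,"slide":[0.9,-12,0],"turn":0},{"hand":-1,"slide":[0.9,-14.5,0],"turn":0},{"hand":-1,"slide":[0.9,-16.5,0],"turn":0},{"hand":-1,"slide":[0.9,-17.5,-0.5],"turn":0},{"hand":-1,"slide":[0.9,-17.5,-1],"turn":0},{"hand":-1,"slide":[0.9,-17.5,-1],"turn":0},{"hand":-1,"slide":[0.9,-17.5,-1],"turn":0}]'
python3 - <<'E'
from h import *
from scipy.spatial.transform import Rotation as R
a=grab('side','pics/s5.png');b=grab('wrist','pics/w6.png');c=grab('scene','pics/a5.png')
s=ctrl.state();y=R.from_rotvec(s['tool_rot']).as_matrix()[:,1];p=s['tool_pos'];print(p,np.degrees(np.arctan2(y[1],y[0])))
for d,f in((a,0),(b,1)):
  print(proj(d,p-[0,0,.096],f),proj(d,p-[0,0,.064],f),proj(d,[.5554,-.191,.096],f))
cv2.imwrite('pics/c6.png',np.hstack([cv2.resize(np.ascontiguousarray(a['image'][240:350,290:400,::-1]),(400,400),interpolation=3),cv2.resize(np.ascontiguousarray(b['image'][180:380,220:420,::-1]),(400,400),interpolation=3)]))
E
```

```text
time: 16.5
tool_pos: [0.5556, -0.189, 0.2256]
tool_rot: [-1.167, -2.915, -0.002]
contact_force: [0.0, -0.1, -1.4]
finger_gap: 0.0134
[ 0.55580138 -0.18990803  0.22627899] 46.33671113842042
[348.0572238  296.82989492] [348.65912399 286.37999537] [347.48267436 307.91766077]
[322.43131403 248.72493713] [322.14035587 264.32121398] [321.29653919 236.28300674]
```

View pics/c6.png

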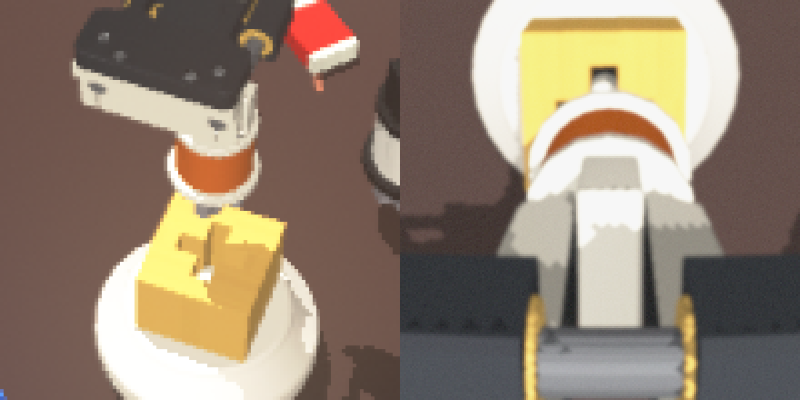

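Run:
```python
from h import *
w=np.load('pics/w6.npz');t=np.radians(46.3);n=np.array([np.sin(t),-np.cos(t)])
A=lambda u,v:atz(w,220+(u-400)/2,180+v/2,.096,True)[:2]
a,b=A(521,30),A(687,30);print(a,b,np.linalg.norm(b-a),np.degrees(np.arctan2(*(b-a)[::-1])))
print('c from edge',(a+b)/2+n*.032,'from slot',A(604.5,67)+n*.019)
s=ctrl.state()['tool_pos'];print(s)
im=cv2.imread('pics/s5.png')[290:345,322:382];im2=cv2.imread('pics/w6.png')[180:240,270:370]
cv2.imwrite('pics/c7.png',np.hstack([cv2.resize(im,(420,385),interpolation=3),cv2.resize(im2,(380,385),interpolation=3)]))
d=np.load('pics/s5.npz')
for c in([.5554,-.191],):
  for q in((0,0),(.019,0),(-.019,0),(0,.019),(0,-.019)):
    x,y=np.cos(t)*q[0]+np.sin(t)*q[1],np.sin(t)*q[0]-np.cos(t)*q[1]
    print(q,(proj(d,[c[0]+x,c[1]+y,.096])-[322,290])*7)
```

```text
[ 0.51069738 -0.19094912] [ 0.55406439 -0.14554671] 0.06278596085896485 46.313505393722735
c from edge [ 0.55551583 -0.19035615] from slot [ 0.55666285 -0.19116872]
[ 0.55580138 -0.18990803  0.22627899]
(0, 0) [178.37872053 125.42362541]
(0.019, 0) [201.14300769  74.94841379]
(-0.019, 0) [154.98662144 177.29088328]
(0, 0.019) [242.17789922 146.21226226]
(0, -0.019) [115.2998779  104.86970638]
```

View pics/c7.png

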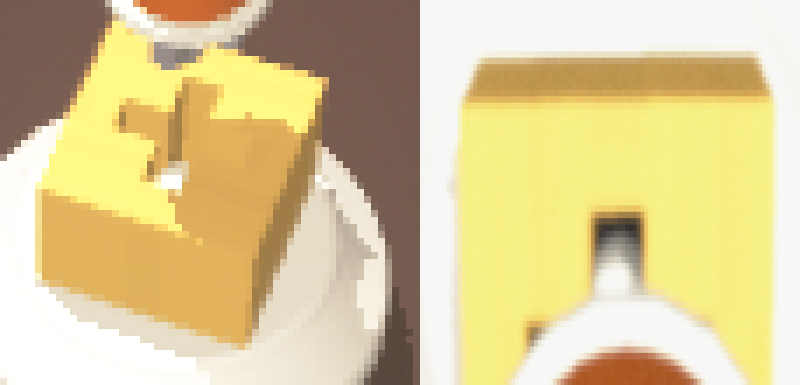

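Measurements agree on a socket centre of about (0.556, -0.1905) and yaw 46.3°. Lowering to mesh.

```bash
python3 -m handwheel '[{"hand":-1,"slide":[-0.05,-0.06,-0.5],"turn":0},{"hand":-1,"slide":[-0.05,-0.06,-1.5],"turn":0},{"hand":-1,"slide":[-0.05,-0.06,-2.5],"turn":0},{"hand":-1,"slide":[-0.05,-0.06,-3.2],"turn":0},{"hand":-1,"slide":[-0.05,-0.06,-3.8],"turn":0},{"hand":-1,"slide":[-0.05,-0.06,-4.2],"turn":0},{"hand":-1,"slide":[-0.05,-0.06,-4.6],"turn":0},{"hand":-1,"slide":[-0.05,-0.06,-5],"turn":0},{"hand":-1,"slide":[-0.05,-0.06,-5.3],"turn":0},{"hand":-1,"slide":[-0.05,-0.06,-5.3],"turn":0}]'
```

```text
time: 17.65
tool_pos: [0.5547, -0.1917, 0.1727]
tool_rot: [-1.171, -2.914, 0.0]
contact_force: [-1.0, -0.1, -1.7]
finger_gap: 0.0138
```

```bash
python3 -m handwheel '[{"hand":-1,"slide":[0,0,-0.2],"turn":0},{"hand":-1,"slide":[0,0,-0.4],"turn":0},{"hand":-1,"slide":[0,0,-0.6],"turn":0},{"hand":-1,"slide":[0,0,-0.8],"turn":0},{"hand":-1,"slide":[0,0,-0.9],"turn":0},{"hand":-1,"slide":[0,0,-1],"turn":0},{"hand":-1,"slide":[0,0,-1.1],"turn":0},{"hand":-1,"slide":[0,0,-1.2],"turn":0},{"hand":-1,"slide":[0,0,-1.2],"turn":0},{"hand":-1,"slide":[0,0,-1.2],"turn":0}]'
```

```text
time: 18.65
tool_pos: [0.5551, -0.1918, 0.1617]
tool_rot: [1.171, 2.914, 0.0]
contact_force: [-1.1, 0.1, 5.6]
finger_gap: 0.0139
```

```bash
python3 -m handwheel '[{"hand":-1,"slide":[0,0,-0.1],"turn":0},{"hand":-1,"slide":[0,0,-0.15],"turn":0},{"hand":-1,"slide":[0,0,-0.2],"turn":0},{"hand":-1,"slide":[0,0,-0.25],"turn":0},{"hand":-1,"slide":[0,0,-0.3],"turn":0},{"hand":-1,"slide":[0,0,-0.3],"turn":0},{"hand":-1,"slide":[0,0,-0.3],"turn":0},{"hand":-1,"slide":[0,0,-0.3],"turn":0},{"hand":-1,"slide":[0,0,-0.3],"turn":0},{"hand":-1,"slide":[0,0,-0.3],"turn":0}]'
python3 - <<'E'
from h import *
a=grab('side','pics/s6.png');b=grab('wrist','pics/w7.png')
s=ctrl.state();print(s['tool_pos'],s['contact_force'],s['finger_gap'])
cv2.imwrite('pics/c8.png',np.hstack([cv2.resize(np.ascontiguousarray(a['image'][190:350,220:380,::-1]),(400,400),interpolation=3),cv2.resize(np.ascontiguousarray(b['image'][180:380,220:420,::-1]),(400,400),interpolation=3)]))
E
```

```text
time: 19.65
tool_pos: [0.5552, -0.192, 0.1597]
tool_rot: [1.171, 2.914, 0.0]
contact_force: [-2.0, 1.4, 11.1]
finger_gap: 0.0139
[ 0.55519104 -0.19195286  0.15974487] [-3.31725298  1.25614762 10.55143926] 0.01378482501624823
```

View pics/c8.png

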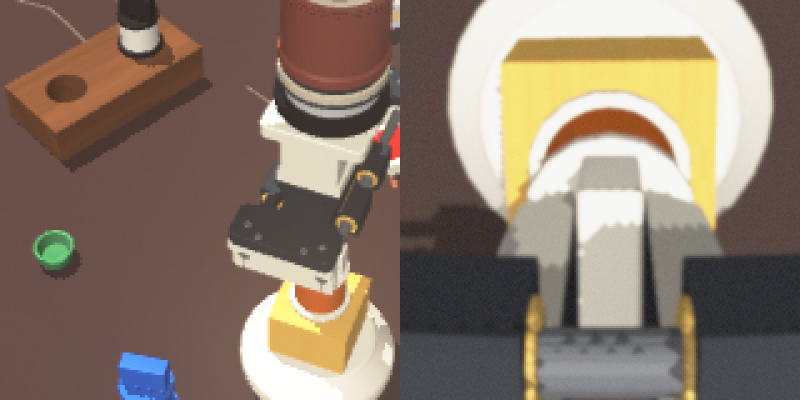

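Shoulder is flush on the head, side crop (320,300), and the spent capsule still stands in its well at (138,35). One small extra press, then hand in.

```bash
python3 -m handwheel '[{"hand":-1,"slide":[0,0,-0.1],"turn":0},{"hand":-1,"slide":[0,0,-0.1],"turn":0},{"hand":-1,"slide":[0,0,-0.1],"turn":0},{"hand":-1,"slide":[0,0,-0.1],"turn":0},{"hand":-1,"slide":[0,0,-0.1],"turn":0},{"hand":-1,"slide":[0,0,-0.1],"turn":0},{"hand":-1,"slide":[0,0,-0.1],"turn":0},{"hand":-1,"slide":[0,0,-0.1],"turn":0},{"hand":-1,"slide":[0,0,-0.1],"turn":0},{"hand":-1,"slide":[0,0,-0.1],"turn":0}]' && python3 -c "
from h import *
s=ctrl.state();print(s['tool_pos'],s['contact_force'],abs(s['joint_vel']).max())
print(order.sign_off())"
```

```text
time: 20.75
tool_pos: [0.5552, -0.192, 0.1597]
tool_rot: [1.171, 2.914, 0.001]
contact_force: [-3.9, 1.0, 15.3]
finger_gap: 0.014
[ 0.555204   -0.19199814  0.15970374] [-3.90997123  1.00834423 15.28505952] 0.001464029443906265
the job is handed in; nothing more can be done
None
```

The capsule change is done and handed in at 20.75 s of the 51 s allowed; sign-off reported no verdict.

- **Spent capsule:** I pulled it from the diffuser and stood it in the empty rack well. The pictures show it upright and fully down. It was released before I touched the fresh one.
- **Fresh capsule:** I took it from the rack, turned it to the socket's 46° yaw and lowered it in. It meshed without resistance. I then pressed it home against the spring and am still gripping it, with the jaws at 14 mm on the bar.
- **Final readings:** The grip point was at z = 0.1597 m, which puts the shoulder level with the 96 mm head. It stayed there as the upward force rose from about 11 N to 15 N, more than the spring's 8.4 N, so the shoulder is resting on the head. The arm was at rest.
- **Seating check:** The last side and wrist pictures, taken just before the final press, show the shoulder flush and the spent capsule still in its well.
- **What went wrong:** The first grasp stopped about 4 cm short because the previous long move had been cut off by the speed limit. The fingers closed beside the bar with almost no contact force, so I reopened, re-measured and re-gripped.
- **What disagreed:** The camera estimates of the socket differed by 2–5 mm in y. I went with the close-up wrist view. A sideways force of about 4 N remained at the end, so the capsule may be slightly off centre, though it still meshed and seated.
- **Not checked:** I did not re-measure the bystanders. I touched none of them knowingly.

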